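# Dose a petri dish with the bench pump dispenser

### The job

Pick up the loose petri dish and set it down flat between the four pins of the dispenser's pulled-out tray, then push the tray fully home so that the dish stands under the spout. Only then press the sprung plunger straight down until its stop ring bottoms on the pump's cap, hold it there firmly for half a second with 12 to 25 N and never more, and let it rise all the way up again. Leave the carton, the dropper bottle and the specimen cup where they stand.

Things in the scene. Friction and masses are not known exactly. Their poses are not given: they have to be found in the camera images.
- dispenser: bench pump dispenser fixed to the worktop; white barrel with grey ribbed cap (68 mm wide, top 145 mm up) round its z axis. Origin: on the worktop under the plunger's axis; z up, -x its front (towards the robot, where the tray comes out). Base plate 12 mm thick, 100 mm wide, x = -150 to +45 mm. A thin steel spout runs forward to x = -65 mm, at most 78 mm above the worktop.
- plunger: sprung plunger on top of the barrel: round black flat-topped knob, 44 mm wide, 12 mm high, on a 10 mm stem. Origin: centre of the knob's top, 205 mm above the worktop when up. Slides straight down; the spring pushes back with about 3 N at the top, 5 to 8 N at the bottom, and brings it up again by itself.
- plunger_top (a point): centre of the knob's top face; moves with the plunger. A steel stop ring clamped on the stem (21 mm wide, 9 mm high) meets the cap's top face and ends the stroke with only slight give. The ring is set anew each time: the stroke is anything from 12 to 26 mm and is not measured, so feel for the stop.
- tray (a joint): how far the dish tray is pulled out to the front (dispenser -x) in m: 0 = fully home under the spout, 0.09 = end of its travel; it stands 0.07 to 0.085 out at first. Stiff sliding, about 2 N, stays where it is left.
- tray_seat (a point): centre of the dish's place on top of the tray's steel plate (94 x 84 mm, top 17 mm above the worktop); axes as the dispenser's. Four pins, 8 mm thick, 9 mm high, stand at x = +-27.5, y = +-22.5 mm; the dish goes between them with about 3 mm play; fingers closing along y have 46 mm between pins. With the tray home it is under the spout, 60 mm in front of the plunger's axis.
- tab_front (a point): middle of the front face of the grey push tab at the tray's front edge: an upright plate 8 mm thick, 44 mm wide, its top 41 mm above the worktop, this point 30 mm above it; 54 mm in front of tray_seat. Push it along dispenser +x to send the tray home.
- spout_tip (a point): open end of the spout, 51 mm above the worktop and 60 mm in front of the plunger's axis
- dish: the clear round petri dish with its lid on, lying flat on the worktop to the right of the dispenser: 52 to 56 mm across, 12 mm high, about 20 to 45 g. Origin: centre of its underside, z up.
- cartridge_box: bystander: small carton 90 x 64 x 24 mm; origin at the centre of its underside
- dropper_bottle: bystander: small brown bottle with a black dropper top, 28 mm across, 74 mm high; origin at the centre of its underside
- cup: bystander: specimen cup with screw lid, 59 mm across, 75 mm high; origin at the centre of its underside
There are look-alikes about, which are no part of the job. What is shaped like the dish but purple is not meant.

How it is judged:
By the outcome, as a careful person would: the job done as asked, in the order asked, and still so for the second after the job is handed in, with the robot touching nothing.
It also fails if it takes over 72 s, if anything falls off the work surface, if the arm or the gripper's body presses on something with over 40 N, if the wrist force passes 120 N, or if a joint passes its speed limit or range.

### The arm

A 6-joint arm with a two-finger parallel gripper is mounted at the origin on a cart in front of the work surface, level with it; the furniture and walls round the work are solid. World frame = base frame: x ahead of the robot, y to its left, z up, the work surface at z = 0. Lengths are in m, angles in rad, forces in N, time in s.
With the tool pointing down it reaches from about 0.275 to 0.825 m from the base axis. Payload 5.2 kg.
Tool frame: the origin (TCP) lies midway between the tips of the shut fingers; the grasp point (between the pads) lies bot.grasp_offset behind it (bot.grasp_offset is the distance from the TCP to the grasp point, in m); x points along the fingers, z is the direction in which the jaws open and shut, and the axes are right-handed (so a half turn about x gives the same grasp; the last joint's range is limited). The gripper opens to 93 mm and grips with 3 to 60 N. Pads are 15 mm wide; open, the fingers measure 128 mm over their backs; the gripper's body (75 mm by 188 mm) begins 65 mm behind the grasp point.
Start: joints at [-1.389, 0.259, 1.535, -0, 1.348, -0.203], TCP at [0.206, -0.51, 0.219] pointing down, gripper open.
Joint ranges: [-3.14, 3.14], [-0.91, 2.08], [0.19, 2.58], [-1.22, 4.36], [0.22, 2.71], [-3.12, 3.12]. Speed limits (rad/s): [2.57, 2.57, 3.14, 3.14, 3.14, 3.14].

### API

Orientations are given as a rotation vector (axis times angle).
In Python, from bench import bot gives the robot as it stands. The module is installed in compiled form; this text tells all that it offers.
- The arm moves only by the tool move_arm, never from a script. Its argument "series" is a list that holds one entry, the list of rows, each a list of 4 numbers: the shift along the tool's x, y, z in cm, then the turn about the tool's x in degrees. A call has 1 to 12 rows; each row shifts and turns the pose as measured when the row begins, along the tool's axes as they then stand; what a row does not reach is not made up. A row lasts 1/10 s, in which the tool goes at most 50 mm and 8.59 degrees, less where a joint would pass 70% of its speed; a pose out of reach is approached as far as the arm can. A call with a gripper value outside its range is refused whole. "fingers" is the finger opening in cm, from 0 to 9.3, set as the call begins (left out, the last holds). The fingers move at their own pace and stop on an object; "grip_force" is the grip in N (left out, the last holds). Time passes only in rows, so rows that do not move let the fingers close. It gives the time, the measured TCP pose, the force and the opening at its end, in the units of the state.
- bot.get_state(): the state, without advancing time (a new reading comes with each control period).
- bot.read_camera(name): name is "scene" or "top"; returns a dict with "pixels" (384x512x3 uint8, red, green, blue), "range_z" (384x512 float32, m along the optical axis (not along the pixel's ray), 0 where there is no reading), "fx", "fy", "cx", "cy" (pixels), "extrinsics" (4x4, takes a point from world to camera coordinates). Camera axes: x right, y up, looking along -z (the intrinsics and any distortion apply to the point x, -y, -z); pixel columns grow to the right and rows downward; lengths in m; the calibration is good to about 2 mm. A picture is of the moment at which its call begins.
- bot.job_done(): hands the job in, once; it reports no verdict.
Trained networks look in the newest picture that a camera, given by its name, has taken for a name from the list of things; names that differ only in an ending like _2 or _b are one class to them, and where a whole thing is asked for, a point or a joint stands for the part that bears it (a point fixed in the world has none). Each returns a list of dicts, best first, with "p" (0 to 1); they miss things now and then, are a little off and sometimes report something else, mostly with a low value. They report only what shows in the picture. A call takes as long as a camera call. They do not tell look-alikes from the thing itself.
- bot.silhouettes(label, camera): "pixels" (384x512 bool, what is visible of it).
- bot.place_of(label, camera): "xyz" ([x, y, z] in m, in world coordinates, good to about 4 mm: a listed point, or the origin of a listed thing).
The state is a dict: "time": time; "qpos": joint angles; "joint_vel": joint speeds; "effort": joint torques, N m; "ee_pos": TCP position; "eef_rot": TCP orientation; "ft_force": force on the tool from outside, world axes, zero at the start; "torque": the same for the moment, N m; "opening": opening from 0.0 (shut) to 1.0 (fully open).
Only numpy, scipy, OpenCV 4.12 (cv2) and the standard library are available. Lean on these libraries where they do the work, as an engineer would, in place of code of your own. Each camera call takes 0.05 s, during which the arm holds its last target. There are 200 camera calls.

## Working session

There is one attempt and no reset: what is moved stays moved. The work goes in short steps, Python scripts to look and compute and a tool call to move; the robot and the scene stay as the last step left them, time stands still between calls to the robot, and variables do not carry over. Pictures are saved under pics/ and viewed, about 8 in all and at most 12, crops included, and the job is handed in when it is done.

Besides the shell and the picture viewer there is one more tool, called after "Emit:" by a JSON object that holds its "op" and its "data", one argument or row to a line. move_arm: Moves the arm, as the interface text tells. Its arguments: {"type":"object","properties":{"series":{"type":"array"},"fingers":{"type":"number"},"grip_force":{"type":"number"}},"required":["series"]}

```bash
mkdir -p pics; cat > h.py <<'E'
import numpy as np, cv2
from bench import bot
from scipy.spatial.transform import Rotation as R
def world(c,u,v,z=None):
    d=c['range_z'][v,u] if z is None else z
    p=np.array([(u-c['cx'])/c['fx']*d,-(v-c['cy'])/c['fy']*d,-d,1.])
    return (np.linalg.inv(c['extrinsics'])@p)[:3]
def cloud(c):
    v,u=np.mgrid[:384,:512]; d=c['range_z']
    p=np.stack([(u-c['cx'])/c['fx']*d,-(v-c['cy'])/c['fy']*d,-d,np.ones_like(d)],-1)
    return (p@np.linalg.inv(c['extrinsics']).T)[...,:3]
def save(n,a): cv2.imwrite('pics/'+n,a[...,::-1])
E
python3 - <<'E'
from h import *
s=bot.get_state(); print(s, bot.grasp_offset); print(R.from_rotvec(s['eef_rot']).as_matrix().round(3))
ims=[]
for cam in ['scene','top']:
    c=bot.read_camera(cam); ims.append(c['pixels'])
    np.savez('c_'+cam,**c)
    for l in ['dispenser','plunger_top','tray_seat','tab_front','spout_tip','dish','cartridge_box','dropper_bottle','cup']:
        print(cam,l,[(np.round(r['xyz'],3).tolist(),round(float(r['p']),2)) for r in bot.place_of(l,cam)][:4])
save('a.png',ims[0]); save('b.png',ims[1])
E
```

```text
{'time': 0.0, 'qpos': array([-1.38882898e+00,  2.59331321e-01,  1.53605535e+00, -4.10614374e-06,
        1.34799993e+00, -2.02808408e-01]), 'joint_vel': array([ 3.03017473e-04,  1.37504132e-03,  1.80907437e-04, -5.57815957e-05,
       -2.62387590e-04,  1.53745864e-03]), 'effort': array([ 2.72090067e-03, -4.37295556e+01, -2.84003055e+01,  7.19251600e-02,
        4.12224093e-02, -1.56845176e-04]), 'ee_pos': array([ 0.2063603 , -0.50924094,  0.21783512]), 'eef_rot': array([ 0.92248755,  1.36830378, -0.92037899]), 'ft_force': array([-0.02510402, -0.2064939 , -0.67084567]), 'torque': array([ 0.00447637, -0.02893434,  0.00175413]), 'opening': 0.9994520300513944} 0.0188
[[-0.     0.927  0.375]
 [ 0.002  0.375 -0.927]
 [-1.     0.    -0.002]]
scene dispenser [([0.628, -0.225, -0.005], 0.78)]
scene plunger_top [([0.624, -0.224, 0.204], 0.75)]
scene tray_seat [([0.624, -0.223, -0.005], 0.33)]
scene tab_front []
scene spout_tip [([0.564, -0.205, 0.053], 0.63)]
scene dish [([0.559, -0.359, -0.003], 0.69), ([0.489, -0.458, -0.0], 0.57)]
scene cartridge_box [([0.383, -0.427, 0.0], 0.88)]
scene dropper_bottle [([0.431, -0.596, 0.002], 0.69)]
scene cup [([0.574, -0.548, 0.002], 0.68)]
top dispenser [([0.625, -0.228, 0.001], 0.66)]
top plunger_top [([0.624, -0.224, 0.207], 0.57)]
top tray_seat [([0.495, -0.188, 0.018], 0.57)]
top tab_front [([0.441, -0.178, 0.034], 0.68)]
top spout_tip []
top dish [([0.555, -0.355, 0.002], 0.92), ([0.485, -0.456, 0.001], 0.79)]
top cartridge_box [([0.383, -0.427, -0.003], 0.7)]
top dropper_bottle [([0.43, -0.595, -0.001], 0.71), ([0.497, -0.186, 0.016], 0.62)]
top cup [([0.58, -0.545, 0.002], 0.7)]
```

View pics/a.png

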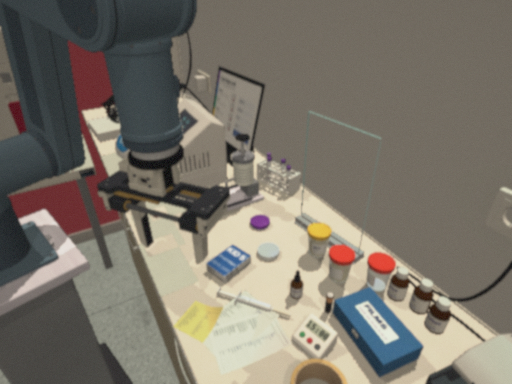

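View pics/b.png

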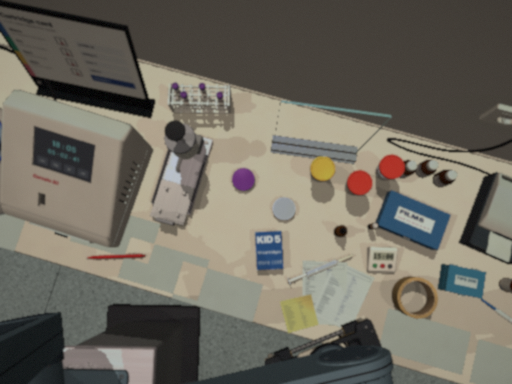

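The clear dish is the pale disc at about (284,208) in top, ≈(0.487,-0.457). The purple decoy is at (243,180). The tray is pulled out below the spout, with the big instrument close on its left. Next I'll refine the geometry and check clearances.

```bash
python3 - <<'E'
from h import *
c=dict(np.load('c_top.npz')); P=cloud(c); px=c['pixels']
bot.read_camera('top')
for l in ['dish','tray_seat','plunger']:
  for r in bot.silhouettes(l,'top'):
    m=r['pixels']; v,u=np.nonzero(m); q=P[m]; q=q[c['range_z'][m]>0]
    print(l,round(r['p'],2),m.sum(),u.mean().round(1),v.mean().round(1),np.median(q,0).round(3) if len(q) else None, q.min(0).round(3),q.max(0).round(3))
def at(u,v,h): # ray to height
    a=np.linalg.inv(c['extrinsics'])@np.array([(u-c['cx'])/c['fx'],-(v-c['cy'])/c['fy'],-1,0]); o=np.linalg.inv(c['extrinsics'])[:3,3]
    return o+a[:3]*(h-o[2])/a[2]
print('dish ray',at(284,208,.012))
for n,f in {'dish':(.48,-.457,.045),'purple':(.553,-.355,.045)}.items():
    m=(np.hypot(P[...,0]-f[0],P[...,1]-f[1])<f[2])&(P[...,2]>.006)&(P[...,2]<.02)
    v,u=np.nonzero(m);print(n,m.sum(),P[m].mean(0).round(4),(P[m].min(0)+P[m].max(0))/2,np.ptp(P[m],axis=0), px[m].mean(0))
# tray plate
m=(P[...,2]>.0145)&(P[...,2]<.021)&(np.hypot(P[...,0]-.495,P[...,1]+.19)<.08)
r=cv2.minAreaRect(P[m][:,:2].astype(np.float32)*1000);print('tray',m.sum(),r)
m=(P[...,2]>.19)&(P[...,2]<.215)&(np.hypot(P[...,0]-.625,P[...,1]+.225)<.05)
print('knob',(P[m].min(0)+P[m].max(0))/2,np.ptp(P[m],axis=0))
m=(P[...,2]>.033)&(P[...,2]<.046)&(np.hypot(P[...,0]-.441,P[...,1]+.178)<.05)
print('tab',m.sum(),P[m].mean(0),cv2.minAreaRect(P[m][:,:2].astype(np.float32)*1000))
# obstacle height > 70mm within box, print map
for x in np.arange(.34,.76,.03):
    print('%.2f'%x,' '.join('%3d'%(1000*np.max(P[...,2][(abs(P[...,0]-x)<.015)&(abs(P[...,1]-y)<.015)],initial=0)) for y in np.arange(.0,-.64,-.03)))
crop=cv2.resize(px[110:260,120:320],None,fx=4,fy=4,interpolation=cv2.INTER_CUBIC); save('c.png',crop)
E
```

```text
dish 0.73 410 284.0 208.6 [ 0.483 -0.459  0.013] [ 0.455 -0.486  0.007] [ 0.509 -0.432  0.019]
dish 0.56 412 243.5 179.5 [ 0.553 -0.36   0.013] [ 0.525 -0.385  0.   ] [ 0.582 -0.333  0.02 ]
dish 0.31 1360 172.1 203.1 [ 0.49  -0.188  0.018] [ 0.437 -0.237  0.011] [ 0.547 -0.137  0.046]
tray_seat 0.83 1449 172.1 202.9 [ 0.491 -0.187  0.018] [ 0.437 -0.24  -0.002] [ 0.549 -0.134  0.046]
plunger 0.59 341 175.1 130.5 [ 0.62  -0.222  0.205] [ 0.599 -0.243 -0.001] [ 0.701 -0.172  0.211]
plunger 0.22 1355 172.4 203.1 [ 0.491 -0.188  0.018] [ 0.439 -0.237 -0.   ] [ 0.545 -0.137  0.046]
dish ray [ 0.48438736 -0.45872898  0.012     ]
dish 423 [ 0.4828 -0.4586  0.0127] [ 0.48306569 -0.45883497  0.01242818] [0.05606665 0.05370625 0.01273069] [147.38061466 151.22931442 152.14420804]
purple 412 [ 0.5531 -0.3585  0.0128] [ 0.5539126  -0.3577356   0.01372957] [0.05531334 0.05421361 0.01231492] [106.13834951  58.63834951 114.58495146]
tray 1345 ((510.06695556640625, -192.6573486328125), (99.02803039550781, 128.37619018554688), 74.93502807617188)
knob [ 0.61987466 -0.22187916  0.20517534] [0.04230597 0
[... 773 characters left out ...]
6   6  16  16  12   6  18  15   6   7   6  77  78
0.55 198 203 209 215 217  25  22  76  24  22   5  16  17  16   7   7   5  77  79  79  78  77
0.58 216 223 228 237 233  25  23 148 149  25   5  16  19  13   6   5   6  77  78  78  71  77
0.61 235 235 235 235 234 212 147 210 208 140   5   5   6   5   7  20  23  25  79  74 327 327
0.64 235 232 229 222 220 207 144 210 208  58   5   7   6   5 327 327 328 328 327 328 328 325
0.67 223 221 209   3   7   5   0   0 139  10   6   6   6   5  20  24  22  17   6   6   5   4
0.70   4   5   6  15  16   5   5   6   5   4   6   7   5   6   5   5   7   7   5   5   6 545
0.73  23  41  68  85 107   5  64  96  93  63  95  64   5   5   5   5   5 172 501 516 530 545
```

View pics/c.png

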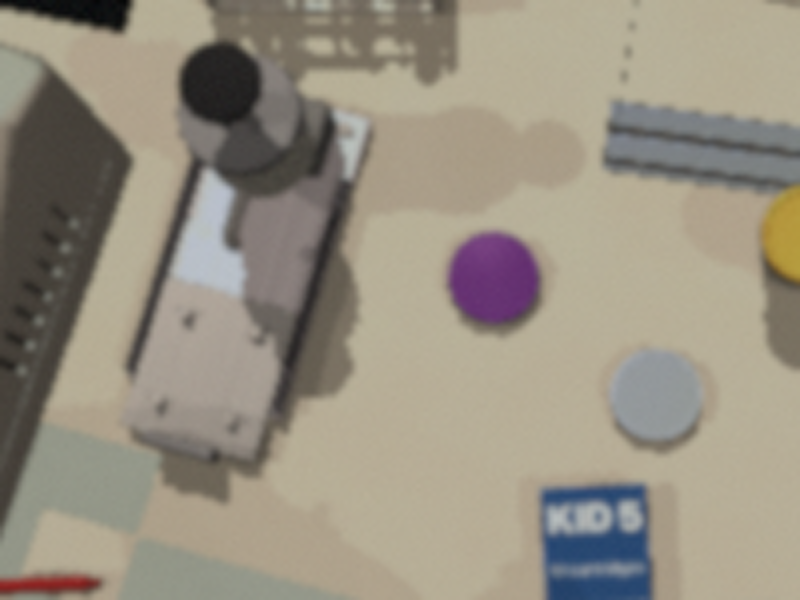

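```bash
python3 - <<'E'
from h import *
k=np.array([.620,-.222]); a=np.deg2rad(-14.8); X=np.array([np.cos(a),np.sin(a)]); Y=np.array([-X[1],X[0]])
print('seat',k-.131*X)
c=dict(np.load('c_top.npz')); E=np.linalg.inv(c['extrinsics']); print('cam',E[:3,3])
for (u,v) in [(188,318),(262,338),(163,405),(235,425)]:
    d=E[:3,:3]@np.array([(120+u/4-c['cx'])/c['fx'],-(110+v/4-c['cy'])/c['fy'],-1]); o=E[:3,3]; p=o+d*(.025-o[2])/d[2]
    print('pin',p.round(4),np.round([(p[:2]-k)@X,(p[:2]-k)@Y],4))
for cam in ['top','scene']:
  c=dict(np.load(f'c_{cam}.npz')); P=cloud(c)
  x=(P[...,:2]-k)@X; y=(P[...,:2]-k)@Y; z=P[...,2]
  ok=(c['range_z']>0)&(y>.055)&(y<.16)
  print(cam)
  for lo in np.arange(-.26,.06,.04):
    print('%.2f'%lo,[ (lambda q:(len(q),round(float(np.percentile(q,3)),3)) if len(q)>3 else None)(y[ok&(x>=lo)&(x<lo+.04)&(z>zz)&(z<zz+.04)]) for zz in (.03,.07,.11,.15,.19)])
  m=(z>.012)&(z<.05)&(abs(x+.06)<.12)&(abs(y)<.055)
  print('tray y range',np.percentile(y[m&(z<.022)&(x<-.09)],[1,99]), 'x',np.percentile(x[m],[0.5]))
  m=(z>.03)&(z<.047)&(x<-.15)&(x>-.22)&(abs(y)<.04)
  print('tab',m.sum(),np.percentile(x[m],[2,50,98]),np.percentile(y[m],[2,50,98]),np.percentile(z[m],[50,98])) if m.sum() else 0
  m=(z>.14)&(z<.15)&(abs(x)<.06)&(abs(y)<.06)
  print('cap',np.percentile(x[m],[2,98]),np.percentile(y[m],[2,98]))
E
```

```text
seat [ 0.49334614 -0.18853661]
cam [ 0.37395959 -0.39252152  1.11779516]
pin [ 0.5226 -0.1754  0.025 ] [-0.1061  0.0202]
pin [ 0.5113 -0.2206  0.025 ] [-0.1055 -0.0264]
pin [ 0.4697 -0.1629  0.025 ] [-0.1604  0.0188]
pin [ 0.4586 -0.2065  0.025 ] [-0.16   -0.0263]
top
-0.26 [(89, 0.088), (333, 0.089), (330, 0.091), None, None]
-0.22 [(85, 0.087), (96, 0.087), (666, 0.087), (27, 0.094), None]
-0.18 [(83, 0.086), (99, 0.085), (111, 0.085), (701, 0.087), None]
-0.14 [(82, 0.084), (100, 0.084), (97, 0.084), (470, 0.085), (362, 0.088)]
-0.10 [(80, 0.083), (96, 0.083), (96, 0.083), (123, 0.083), (853, 0.084)]
-0.06 [(78, 0.082), (91, 0.082), (101, 0.082), (116, 0.082), (609, 0.083)]
-0.02 [(4, 0.084), (5, 0.084), (8, 0.084), (9, 0.083), (138, 0.085)]
0.02 [None, None, None, None, None]
tray y range [-0.04847147  0.04756842] x [-0.17851676]
tab 67 [-0.18508113 -0.1810708  -0.17714364] [-0.02128645 -0.00059928  0.02009012] [0.04178284 0.04496945]
cap [-0.03130733  0.02994054] [-0.03201026  0.02908401]
scene
-0.26 [None, None, None, None, None]
-0.22 [None, None, None, None, None]
-0.18 [(47, 0.084), (102, 0.082), (71, 0.083), (26, 0.084), None]
-0.14 [(121, 0.082), (147, 0.081), (155, 0.081), (232, 0.082), (59, 0.087)]
-0.10 [(131, 0.08), (137, 0.08), (150, 0.081), (154, 0.081), (280, 0.082)]
-0.06 [(122, 0.079), (130, 0.08), (142, 0.079), (150, 0.079), (227, 0.08)]
-0.02 [(19, 0.081), (23, 0.08), (25, 0.08), (28, 0.08), (30, 0.08)]
0.02 [None, None, None, None, None]
tray y range [0.02052186 0.03266168] x [-0.15920793]
tab 2 [-0.18169137 -0.17936906 -0.17704675] [0.00468024 0.0107048  0.01672936] [0.04008244 0.04109311]
cap [-0.02782093  0.03306621] [-0.03304929  0.02593707]
```

Emit:
{"op": "move_arm", "data": {
  "series": [
    [[0,0,0,-8.5],[0,0,0,-8.5],[0,0,0,-8.5],[0,0,0,-8.5],[0,0,0,-8.5],[0,0,0,-8.5],[0,0,0,-2.2],[0,0,0,0]]
  ],
  "fingers": 3.4
}}

```text
time: 2.0
ee_pos: [0.2065, -0.5098, 0.2187]
eef_rot: [0.187, 1.563, -0.187]
ft_force: [-0.1, -0.2, -0.1]
opening: 0.382
```

```bash
cat >> h.py <<'E'
def go(t,ang=None):
    s=bot.get_state(); M=R.from_rotvec(s['eef_rot']).as_matrix(); p=s['ee_pos']
    print('t%.2f'%s['time'],'tcp',p.round(4),'jaw deg',np.degrees(np.arctan2(M[1,2],M[0,2])).round(2),'F',s['ft_force'].round(1),'open mm',round(93*s['opening'],1),'q6',s['qpos'][5].round(2),
      '-> cm',(M.T@(np.array(t)-p)*100).round(2))
K=np.array([.620,-.222]); A=np.deg2rad(-14.8)
def D(x,y,z): # dispenser frame -> world
    return np.array([K[0]+x*np.cos(A)-y*np.sin(A),K[1]+x*np.sin(A)+y*np.cos(A),z])
E
python3 - <<'E'
from h import *
go(D(-.181,0,.1)); go(D(-.181,0,.025))
E
```

```text
t2.00 tcp [ 0.2065 -0.5098  0.2187] jaw deg -13.63 F [-0.1 -0.2 -0.1] open mm 35.6 q6 -1.15 -> cm [11.87 38.08 15.31]
t2.00 tcp [ 0.2065 -0.5098  0.2187] jaw deg -13.63 F [-0.1 -0.2 -0.1] open mm 35.6 q6 -1.15 -> cm [19.37 38.08 15.31]
```

Emit:
{"op": "move_arm", "data": {
  "series": [
    [[0,3.2,1.3,1.2],[0,3.5,1.3,0],[0,3.5,1.4,0],[0,3.5,1.4,0],[0,3.5,1.4,0],[0,3.5,1.4,0],[0,3.5,1.4,0],[0,3.5,1.4,0],[0,3.5,1.4,0],[0,3.5,1.4,0],[0,2,1,0],[0,0,0,0]]
  ]
}}

```text
time: 3.2
ee_pos: [0.454, -0.1847, 0.2188]
eef_rot: [0.22, 1.556, -0.224]
ft_force: [0.1, -0.1, 0.3]
opening: 0.364
```

```bash
python3 - <<'E'
from h import *
go(D(-.181,0,.1)); go(D(-.181,0,.025))
E
```

```text
t3.20 tcp [ 0.454  -0.1847  0.2188] jaw deg -16.21 F [ 0.1 -0.1  0.3] open mm 33.9 q6 -0.33 -> cm [11.87  0.63 -1.16]
t3.20 tcp [ 0.454  -0.1847  0.2188] jaw deg -16.21 F [ 0.1 -0.1  0.3] open mm 33.9 q6 -0.33 -> cm [19.37  0.65 -1.19]
```

Emit:
{"op": "move_arm", "data": {
  "series": [
    [[2,0.6,-1.1,-1.4],[3,0,0,0],[3,0,0,0],[3,0,0,0],[3,0,0,0],[1.5,0,0,0],[0,0,0,0]]
  ]
}}

```text
time: 3.9
ee_pos: [0.4443, -0.1819, 0.0607]
eef_rot: [0.2, 1.553, -0.214]
ft_force: [-1.2, 0.5, -0.3]
opening: 0.365
```

```bash
python3 - <<'E'
from h import *
go(D(-.181,0,.027))
c=bot.read_camera('top'); save('d.png',cv2.resize(c['pixels'][110:260,100:300],None,fx=4,fy=4,interpolation=cv2.INTER_CUBIC))
E
```

```text
t3.90 tcp [ 0.4443 -0.1819  0.0607] jaw deg -15.11 F [-1.2  0.5 -0.3] open mm 34.0 q6 -0.35 -> cm [ 3.37  0.63 -0.12]
```

View pics/d.png

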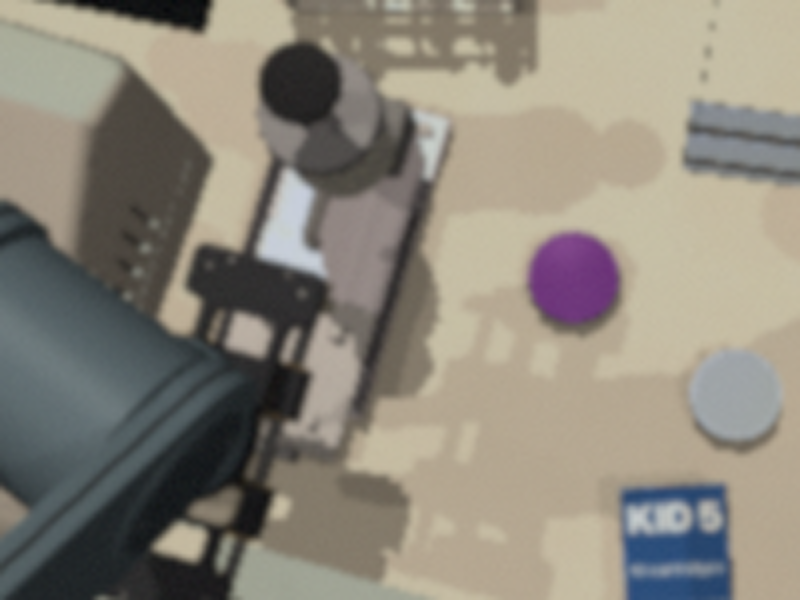

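The open fingers straddle the tab at about (285,450), clear of the instrument. I'll lower, clamp the tab and pull it out a little for room.

Emit:
{"op": "move_arm", "data": {
  "series": [
    [[0,0.6,-0.1,0],[1.2,0,0,0],[1.2,0,0,0],[0.8,0,0,0],[0,0,0,0]]
  ]
}}

```text
time: 4.45
ee_pos: [0.4483, -0.1789, 0.0318]
eef_rot: [0.197, 1.544, -0.218]
ft_force: [-1.0, -0.2, -0.4]
opening: 0.367
```

Emit:
{"op": "move_arm", "data": {
  "series": [
    [[0,0,0,0],[0,0,0,0],[0,0,0,0],[0,0,0,0],[0,0,0,0],[0,0,0,0]]
  ],
  "fingers": 0,
  "grip_force": 15
}}

```text
time: 5.05
ee_pos: [0.4488, -0.1791, 0.0327]
eef_rot: [0.196, 1.543, -0.219]
ft_force: [0.3, 0.8, -1.8]
opening: 0.084
```

```bash
python3 - <<'E'
from h import *
go(D(-.196,0,.027))
E
```

```text
t5.05 tcp [ 0.4488 -0.1791  0.0327] jaw deg -15.16 F [ 0.3  0.8 -1.8] open mm 7.8 q6 -0.34 -> cm [ 0.53  0.22 -1.96]
```

Emit:
{"op": "move_arm", "data": {
  "series": [
    [[0,0,-0.5,0],[0,0,-0.5,0],[0,0,-0.5,0],[0,0,-0.5,0],[0,0,0,0]]
  ]
}}

```text
time: 5.55
ee_pos: [0.4298, -0.1742, 0.0327]
eef_rot: [0.195, 1.538, -0.22]
ft_force: [5.0, -0.4, -5.0]
opening: 0.081
```

```bash
python3 - <<'E'
from h import *
go(D(-.196,0,.027))
E
```

```text
t5.55 tcp [ 0.4298 -0.1742  0.0327] jaw deg -15.17 F [ 5.  -0.4 -5. ] open mm 7.6 q6 -0.36 -> cm [ 0.57  0.24 -0.01]
```

Emit:
{"op": "move_arm", "data": {
  "series": [
    [[0,0,0,0],[0,0,0,0],[0,0,0,0],[-1,0,0,0],[-3,0,0,0],[-4,0,0,0],[-4,0,0,8.5],[0,0,0,8.5],[0,0,0,8.5],[0,0,0,1.1],[0,0,0,0]]
  ],
  "fingers": 3.2
}}

```text
time: 6.65
ee_pos: [0.4252, -0.1712, 0.1628]
eef_rot: [0.567, 1.47, -0.584]
ft_force: [-0.1, 0.2, 0.1]
opening: 0.345
```

```bash
python3 - <<'E'
from h import *
go([.483,-.4588,.1])
E
```

```text
t6.65 tcp [ 0.4252 -0.1712  0.1628] jaw deg -42.28 F [-0.1  0.2  0.1] open mm 32.1 q6 0.12 -> cm [  6.91 -17.38  23.46]
```

Emit:
{"op": "move_arm", "data": {
  "series": [
    [[0,-1.7,2.3,0],[0,-1.8,2.4,0],[0,-1.8,2.4,0],[0,-1.8,2.4,0],[0,-1.8,2.4,0],[0,-1.8,2.4,0],[0,-1.8,2.4,0],[0,-1.8,2.4,0],[0,-1.8,2.4,0],[0,-1.4,2,0],[0,0,0,0]]
  ],
  "fingers": 6.8
}}

```text
time: 7.75
ee_pos: [0.4841, -0.4644, 0.1618]
eef_rot: [0.541, 1.492, -0.548]
ft_force: [0.3, 0.5, -0.4]
opening: 0.73
```

```bash
python3 - <<'E'
from h import *
go([.483,-.4588,.1])
E
```

```text
t7.75 tcp [ 0.4841 -0.4644  0.1618] jaw deg -39.91 F [ 0.3  0.5 -0.4] open mm 67.9 q6 -0.24 -> cm [ 6.18  0.37 -0.51]
```

Emit:
{"op": "move_arm", "data": {
  "series": [
    [[2,0.4,-0.5,1.9],[3,0,0,0],[3,0,0,0],[3,0,0,0],[2,0,0,0],[0,0,0,0]]
  ]
}}

```text
time: 8.35
ee_pos: [0.4816, -0.4522, 0.0261]
eef_rot: [0.561, 1.495, -0.559]
ft_force: [-0.8, 0.1, -1.1]
opening: 0.732
```

```bash
python3 - <<'E'
from h import *
go([.483,-.4588,.008])
c=bot.read_camera('top'); save('e.png',cv2.resize(c['pixels'][150:270,200:360],None,fx=4,fy=4,interpolation=cv2.INTER_CUBIC))
E
```

```text
t8.35 tcp [ 0.4816 -0.4522  0.0261] jaw deg -41.02 F [-0.8  0.1 -1.1] open mm 68.1 q6 -0.21 -> cm [ 1.81 -0.41  0.54]
```

View pics/e.png

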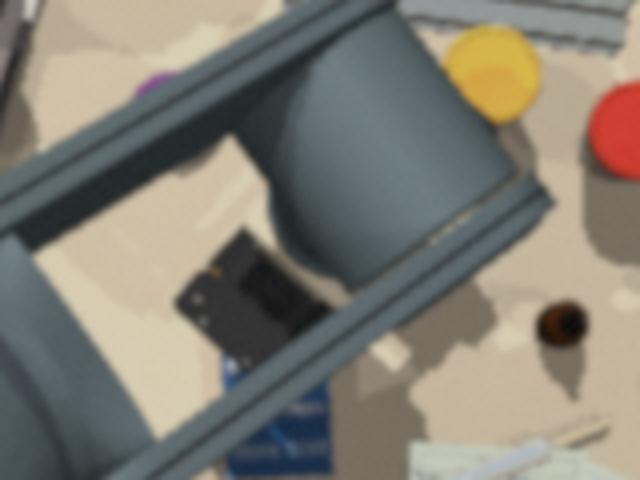

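The arm hides the dish, and the carton is undisturbed below the gripper body. I'll correct xy, then lower.

Emit:
{"op": "move_arm", "data": {
  "series": [
    [[0,-0.4,0.5,0],[0.6,0,0,0],[0.6,0,0,0],[0,0,0,0]]
  ]
}}

```text
time: 8.8
ee_pos: [0.4854, -0.4611, 0.0198]
eef_rot: [0.554, 1.488, -0.56]
ft_force: [-0.3, 0.0, 0.8]
opening: 0.732
```

```bash
python3 - <<'E'
from h import *
go([.483,-.4588,.008])
E
```

```text
t8.80 tcp [ 0.4854 -0.4611  0.0198] jaw deg -40.87 F [-0.3  0.   0.8] open mm 68.1 q6 -0.22 -> cm [ 1.17  0.01 -0.34]
```

Emit:
{"op": "move_arm", "data": {
  "series": [
    [[0.4,0,-0.3,0],[0.4,0,0,0],[0.4,0,0,0],[0,0,0,0],[0,0,0,0]]
  ]
}}

```text
time: 9.3
ee_pos: [0.4832, -0.4594, 0.0075]
eef_rot: [0.554, 1.487, -0.561]
ft_force: [-0.1, -0.3, 0.3]
opening: 0.731
```

```bash
python3 - <<'E'
from h import *
go([.483,-.4588,.008])
E
```

```text
t9.30 tcp [ 0.4832 -0.4594  0.0075] jaw deg -40.87 F [-0.1 -0.3  0.3] open mm 68.0 q6 -0.22 -> cm [-0.05  0.03 -0.05]
```

Emit:
{"op": "move_arm", "data": {
  "series": [
    [[0,0,0,0],[0,0,0,0],[0,0,0,0],[0,0,0,0],[0,0,0,0],[0,0,0,0],[0,0,0,0]]
  ],
  "fingers": 4.5,
  "grip_force": 12
}}

```text
time: 10.0
ee_pos: [0.4834, -0.4596, 0.0078]
eef_rot: [0.554, 1.486, -0.561]
ft_force: [-0.3, -0.8, -0.9]
opening: 0.556
```

```bash
python3 - <<'E'
from h import *
go([.483,-.4588,.1])
E
```

```text
t10.00 tcp [ 0.4834 -0.4596  0.0078] jaw deg -40.86 F [-0.3 -0.8 -0.9] open mm 51.7 q6 -0.22 -> cm [-9.22  0.03  0.03]
```

Emit:
{"op": "move_arm", "data": {
  "series": [
    [[-0.5,0,0,0],[-1,0,0,0],[-2,0,0,0],[-3,0,0,0],[-3,0,0,0],[-3,0,0,0],[0,0,0,0]]
  ]
}}

```text
time: 10.7
ee_pos: [0.4821, -0.4584, 0.1409]
eef_rot: [0.553, 1.486, -0.561]
ft_force: [-0.0, -0.2, 0.3]
opening: 0.558
```

```bash
python3 - <<'E'
from h import *
go(D(-.146,0,.13))
c=bot.read_camera('scene'); save('f.png',cv2.resize(c['pixels'][130:330,90:340],None,fx=3,fy=3,interpolation=cv2.INTER_CUBIC))
E
```

```text
t10.70 tcp [ 0.4821 -0.4584  0.1409] jaw deg -40.86 F [-0.  -0.2  0.3] open mm 51.9 q6 -0.22 -> cm [  0.86  20.48 -18.17]
```

View pics/f.png

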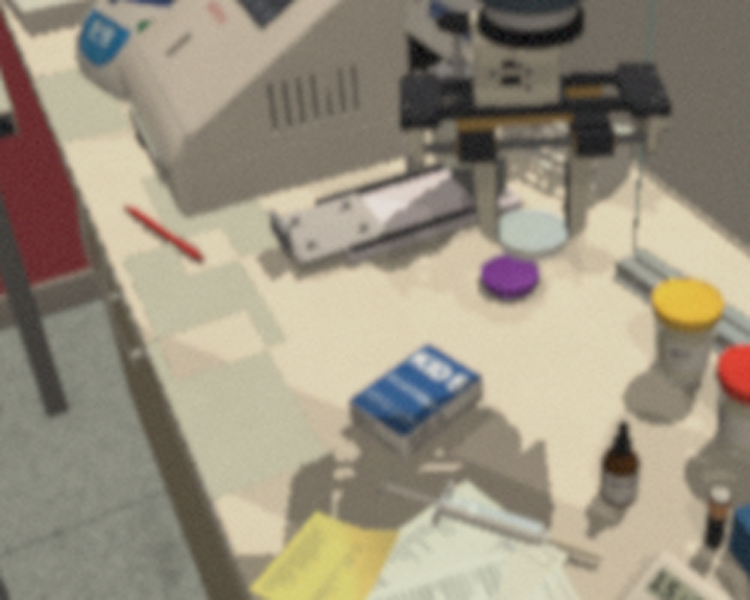

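The dish is held level between the fingertips at about (533,232), and the tray with its pins is in plain view at about (330,235). Next: the dish's offset in the grip and the seat's new position.

```bash
python3 - <<'E'
from h import *
s=bot.get_state(); p=s['ee_pos']; M=R.from_rotvec(s['eef_rot']).as_matrix()
for cam in ['scene','top']:
    c=bot.read_camera(cam); P=cloud(c); ok=c['range_z']>0
    for l in ['dish','tray_seat','tab_front']:
        print(cam,l,[(np.round(r['xyz'],3).tolist(),round(float(r['p']),2)) for r in bot.place_of(l,cam)][:3])
    print(' pred seat',D(-.146,0,.017),'tab',D(-.2,0,.03))
    for r in bot.silhouettes('dish',cam):
        q=P[r['pixels']&ok]; q=q[np.linalg.norm(q-p,axis=1)<.06]
        if len(q)<60: continue
        t=(q-p)@M*1000
        print(cam,len(q),'tool x,y,z mm pct',np.percentile(t,[2,50,98],axis=0).round(1).tolist())
    X=(P[...,:2]-K)@[np.cos(A),np.sin(A)]; Y=(P[...,:2]-K)@[-np.sin(A),np.cos(A)]; z=P[...,2]
    m=ok&(z>.034)&(z<.047)&(X<-.15)&(X>-.24)&(abs(Y)<.04)
    if m.sum()>5: print('tab',m.sum(),np.percentile(X[m],[2,50,98]).round(4),np.percentile(Y[m],[2,50,98]).round(4))
    if cam=='top': save('g.png',cv2.resize(c['pixels'][150:240,140:240],None,fx=7,fy=6.6,interpolation=cv2.INTER_CUBIC)); np.savez('c_top2',**c)
E
```

```text
scene dish [([0.557, -0.362, -0.003], 0.8), ([0.484, -0.454, 0.129], 0.59)]
scene tray_seat [([0.477, -0.187, 0.012], 0.58)]
scene tab_front []
 pred seat [ 0.47884379 -0.18470492  0.017     ] tab [ 0.42663532 -0.17091085  0.03      ]
scene 312 tool x,y,z mm pct [[-4.7, -27.0, -22.5], [-2.7, -7.1, 1.0], [7.1, 24.9, 23.9]]
tab 33 [-0.2004 -0.1963 -0.1923] [-0.0212 -0.0038  0.0207]
top dish [([0.553, -0.357, 0.002], 0.5)]
top tray_seat [([0.479, -0.184, 0.019], 0.63)]
top tab_front [([0.43, -0.594, -0.004], 0.52), ([0.48, -0.183, 0.016], 0.19)]
 pred seat [ 0.47884379 -0.18470492  0.017     ] tab [ 0.42663532 -0.17091085  0.03      ]
```

View pics/g.png

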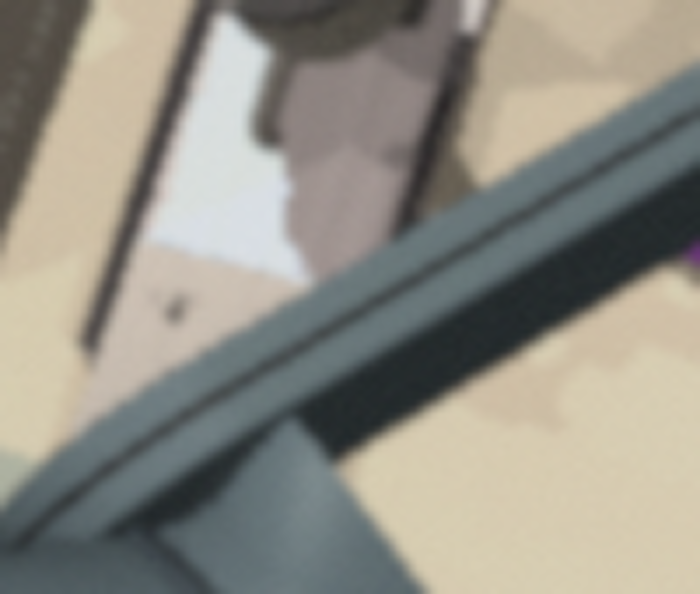

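Emit:
{"op": "move_arm", "data": {
  "series": [
    [[0,1.5,-1.4,1],[0,2,-1.8,0],[0,2,-1.8,0],[0,2,-1.8,0],[0,2,-1.8,0],[0,2,-1.8,0],[0,2,-1.8,0],[0,2,-1.8,0],[0,2,-1.8,0],[0,2,-1.5,0],[0,0.5,-0.4,0],[0,0,0,0]]
  ]
}}

```text
time: 12.45
ee_pos: [0.4806, -0.1801, 0.1314]
eef_rot: [0.575, 1.493, -0.572]
ft_force: [0.7, 0.1, 0.0]
opening: 0.559
```

```bash
python3 - <<'E'
from h import *
go(D(-.146,-.001,.05))
E
```

```text
t12.45 tcp [ 0.4806 -0.1801  0.1314] jaw deg -42.05 F [0.7 0.1 0. ] open mm 52.0 q6 0.16 -> cm [ 8.14 -0.56  0.22]
```

Emit:
{"op": "move_arm", "data": {
  "series": [
    [[0,-0.5,0.2,0],[2,0,0,0],[2,0,0,0],[2,0,0,0],[1.5,0,0,0],[0,0,0,0]]
  ]
}}

```text
time: 13.05
ee_pos: [0.4804, -0.1954, 0.055]
eef_rot: [0.575, 1.485, -0.579]
ft_force: [-0.1, 0.1, 0.3]
opening: 0.561
```

```bash
python3 - <<'E'
from h import *
go(D(-.146,-.001,.028))
c=bot.read_camera('top'); save('h.png',cv2.resize(c['pixels'][140:250,110:250],None,fx=5,fy=5,interpolation=cv2.INTER_CUBIC))
c=bot.read_camera('scene'); save('i.png',cv2.resize(c['pixels'][150:260,130:280],None,fx=5,fy=5,interpolation=cv2.INTER_CUBIC))
E
```

```text
t13.05 tcp [ 0.4804 -0.1954  0.055 ] jaw deg -42.32 F [-0.1  0.1  0.3] open mm 52.2 q6 0.14 -> cm [ 2.69  0.6  -0.81]
```

View pics/i.png

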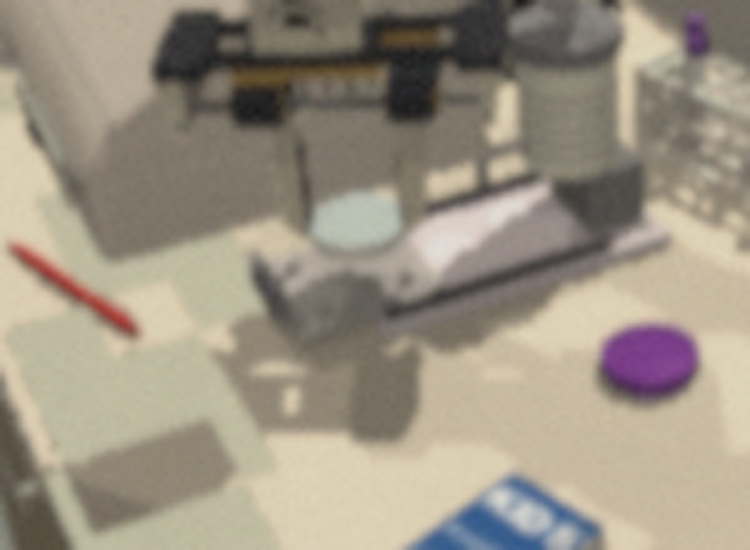

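The dish hovers over the tray at about (357,220), with its pins visible at (290,270) and (405,275). I'll correct xy.

Emit:
{"op": "move_arm", "data": {
  "series": [
    [[0,0.3,-0.4,0.5],[0,0.2,-0.3,0],[0,0,0,0],[0,0,0,0],[0,0,0,0]]
  ]
}}

```text
time: 13.65
ee_pos: [0.4816, -0.1888, 0.0602]
eef_rot: [0.581, 1.474, -0.587]
ft_force: [-0.4, 0.1, -0.6]
opening: 0.558
```

```bash
python3 - <<'E'
from h import *
go(D(-.146,-.001,.028))
E
```

```text
t13.65 tcp [ 0.4816 -0.1888  0.0602] jaw deg -42.88 F [-0.4  0.1 -0.6] open mm 51.9 q6 0.16 -> cm [ 3.22  0.02 -0.49]
```

Emit:
{"op": "move_arm", "data": {
  "series": [
    [[0,0,-0.4,0],[0.4,0,-0.1,0],[0.5,0,0,0],[0.5,0,0,0],[0.5,0,0,0],[0,0,0,0],[0,0,0,0]]
  ]
}}

```text
time: 14.35
ee_pos: [0.4777, -0.185, 0.039]
eef_rot: [0.58, 1.475, -0.587]
ft_force: [0.1, 0.2, -0.4]
opening: 0.559
```

```bash
python3 - <<'E'
from h import *
go(D(-.146,-.001,.028))
s=bot.get_state(); p=s['ee_pos']; M=R.from_rotvec(s['eef_rot']).as_matrix(); c=bot.read_camera('scene'); P=cloud(c); ok=c['range_z']>0
print([(np.round(r['xyz'],3).tolist(),round(float(r['p']),2)) for r in bot.place_of('tray_seat','scene')], [(np.round(r['xyz'],3).tolist(),round(float(r['p']),2)) for r in bot.place_of('dish','scene')])
E
```

```text
t14.35 tcp [ 0.4777 -0.185   0.039 ] jaw deg -42.86 F [ 0.1  0.2 -0.4] open mm 52.0 q6 0.16 -> cm [1.11 0.01 0.1 ]
[([0.479, -0.188, 0.015], 0.91)] [([0.481, -0.181, 0.031], 0.61), ([0.555, -0.365, -0.005], 0.57)]
```

Emit:
{"op": "move_arm", "data": {
  "series": [
    [[0.3,0,0.1,0],[0.3,0,0,0],[0.3,0,0,0],[0.1,0,0,0],[0,0,0,0],[0,0,0,0]]
  ]
}}

```text
time: 15.1
ee_pos: [0.4791, -0.1862, 0.0289]
eef_rot: [0.58, 1.473, -0.587]
ft_force: [0.5, -0.5, -0.9]
opening: 0.557
```

```bash
python3 - <<'E'
from h import *
go(D(-.146,-.001,.027))
c=bot.read_camera('scene'); save('j.png',cv2.resize(c['pixels'][170:235,150:240],None,fx=8,fy=8,interpolation=cv2.INTER_CUBIC))
E
```

```text
t15.10 tcp [ 0.4791 -0.1862  0.0289] jaw deg -42.86 F [ 0.5 -0.5 -0.9] open mm 51.8 q6 0.16 -> cm [ 0.19  0.   -0.08]
```

View pics/j.png

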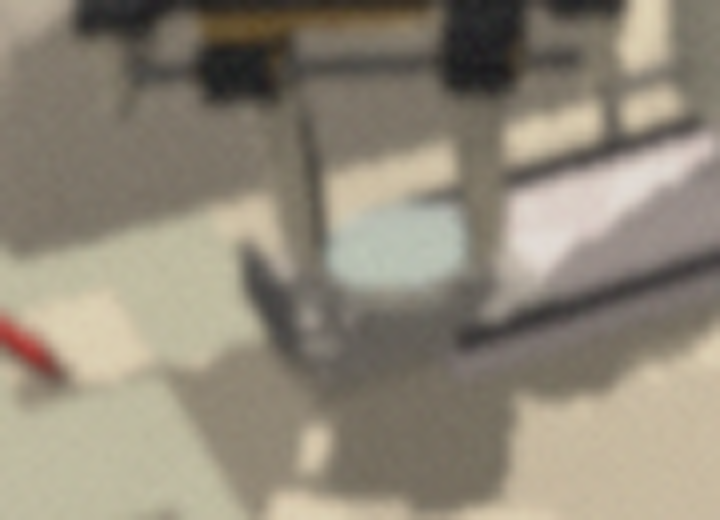

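The dish is between the pins, just above the plate, and nothing is pressing. I'll lower a hair more and release gently.

Emit:
{"op": "move_arm", "data": {
  "series": [
    [[0.2,0,0,0],[0,0,0,0],[0,0,0,0]]
  ]
}}

```text
time: 15.45
ee_pos: [0.4793, -0.1863, 0.027]
eef_rot: [0.58, 1.473, -0.587]
ft_force: [0.4, -0.3, -0.5]
opening: 0.561
```

Emit:
{"op": "move_arm", "data": {
  "series": [
    [[0,0,0,0],[0,0,0,0],[0,0,0,0],[0,0,0,0],[0,0,0,0]]
  ],
  "fingers": 5.9
}}

```text
time: 15.95
ee_pos: [0.4794, -0.1864, 0.0272]
eef_rot: [0.58, 1.472, -0.587]
ft_force: [-0.1, 0.8, -0.7]
opening: 0.632
```

Emit:
{"op": "move_arm", "data": {
  "series": [
    [[-0.5,0,0,0],[-1,0,0,0],[-2,0,0,0],[-3,0,0,0],[-3,0,0,0],[-3,0,0,0],[0,0,0,0]]
  ]
}}

```text
time: 16.65
ee_pos: [0.4772, -0.1848, 0.1604]
eef_rot: [0.58, 1.472, -0.587]
ft_force: [1.0, 0.1, 0.0]
opening: 0.635
```

```bash
python3 - <<'E'
from h import *
go(D(-.146,-.001,.17))
for cam in ['scene','top']:
    c=bot.read_camera(cam); P=cloud(c); ok=c['range_z']>0
    print([(np.round(r['xyz'],3).tolist(),round(float(r['p']),2)) for r in bot.place_of('dish',cam)])
    for r in bot.silhouettes('dish',cam):
        q=P[r['pixels']&ok]; q=q[np.hypot(q[:,0]-.479,q[:,1]+.185)<.05]
        if len(q)>100: print(cam,len(q),np.percentile(q,[3,50,97],axis=0).round(4).tolist()); h=q[q[:,2]>.022]; B=np.c_[h[:,:2]-h[:,:2].mean(0),np.ones(len(h))]; print('plane',np.linalg.lstsq(B,h[:,2],rcond=None)[0].round(4))
    if cam=='scene': save('k.png',cv2.resize(c['pixels'][170:235,150:240],None,fx=8,fy=8,interpolation=cv2.INTER_CUBIC))
E
```

```text
t16.65 tcp [ 0.4772 -0.1848  0.1604] jaw deg -42.86 F [1.  0.1 0. ] open mm 59.1 q6 0.16 -> cm [-0.95  0.03  0.18]
[([0.482, -0.183, 0.016], 0.76), ([0.557, -0.362, -0.002], 0.58)]
scene 210 [[0.4539, -0.2134, 0.0148], [0.4769, -0.1936, 0.0267], [0.5021, -0.1627, 0.0288]]
plane [0.009  0.0262 0.0268]
scene 302 [[0.4343, -0.2324, 0.007], [0.4698, -0.2039, 0.0151], [0.5223, -0.1456, 0.0278]]
plane [-0.0841  0.0747  0.0278]
[([0.478, -0.183, 0.022], 0.59)]
top 347 [[0.4521, -0.2096, 0.026], [0.4724, -0.1879, 0.0297], [0.4945, -0.1629, 0.0339]]
plane [-0.0133  0.0072  0.0298]
top 525 [[0.4328, -0.2284, 0.0135], [0.456, -0.2046, 0.0178], [0.5109, -0.1481, 0.0266]]
plane [-0.0097  0.0041  0.0257]
```

View pics/k.png

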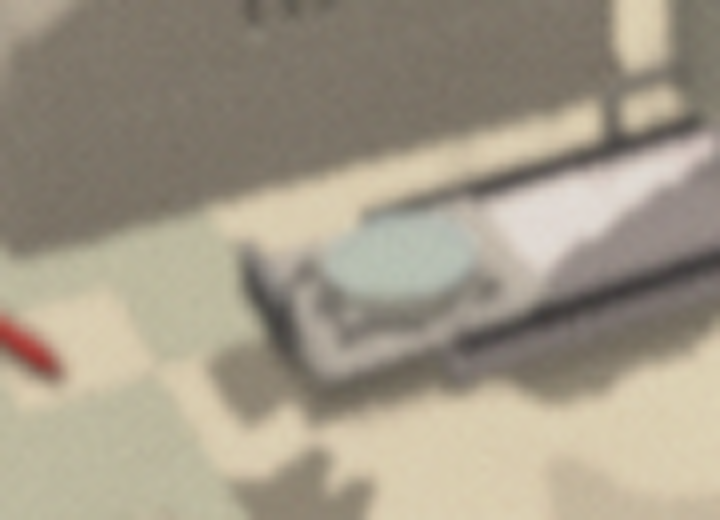

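The dish lies flat between the pins, top at about 29 mm as it should. Next the arm goes in front of the tab with the jaws along the tray axis and fingers fully open, so the forward finger's back pushes and the body stays clear of the cap.

Emit:
{"op": "move_arm", "data": {
  "series": [
    [[0,0,0,-8.5],[0,0,0,-8.5],[0,0,0,-8.5],[0,0,0,-2.5],[0,0,0,0],[0,0,-2,0],[0,0,-3,0],[0,0,-3,0],[0,0,-3,0],[0,0,-2,0],[0,0,0,0]]
  ],
  "fingers": 9.3
}}

```text
time: 18.05
ee_pos: [0.3387, -0.1459, 0.1435]
eef_rot: [0.205, 1.576, -0.194]
ft_force: [0.5, -1.3, 0.2]
opening: 1.002
```

```bash
python3 - <<'E'
from h import *
go(D(-.284,-.001,.022))
E
```

```text
t18.05 tcp [ 0.3387 -0.1459  0.1435] jaw deg -14.55 F [ 0.5 -1.3  0.2] open mm 93.1 q6 -0.45 -> cm [12.14 -0.34  0.92]
```

Emit:
{"op": "move_arm", "data": {
  "series": [
    [[1.5,-0.3,0.3,0],[3,0,0,0],[3,0,0,0],[2.5,0,0,0],[1,0,0,0],[0,0,0,0],[0,0,0,0]]
  ]
}}

```text
time: 18.75
ee_pos: [0.3462, -0.1527, 0.0295]
eef_rot: [0.211, 1.569, -0.204]
ft_force: [-0.3, -0.1, 0.1]
opening: 1.003
```

```bash
python3 - <<'E'
from h import *
go(D(-.284,-.001,.022)); go(D(-.178,-.001,.022))
E
```

```text
t18.75 tcp [ 0.3462 -0.1527  0.0295] jaw deg -15.13 F [-0.3 -0.1  0.1] open mm 93.3 q6 -0.45 -> cm [ 0.75  0.19 -0.15]
t18.75 tcp [ 0.3462 -0.1527  0.0295] jaw deg -15.13 F [-0.3 -0.1  0.1] open mm 93.3 q6 -0.45 -> cm [ 0.66  0.25 10.45]
```

Emit:
{"op": "move_arm", "data": {
  "series": [
    [[0.7,0.2,0,0],[0,0,0,0],[0,0,1,0],[0,0,1,0],[0,0,1,0],[0,0,1,0],[0,0,1,0],[0,0,1,0],[0,0,1,0],[0,0,0,0]]
  ]
}}

```text
time: 19.75
ee_pos: [0.4227, -0.1716, 0.0236]
eef_rot: [0.209, 1.565, -0.206]
ft_force: [-0.2, -0.2, -0.9]
opening: 0.998
```

```bash
python3 - <<'E'
from h import *
go(D(-.178,-.001,.022))
E
```

```text
t19.75 tcp [ 0.4227 -0.1716  0.0236] jaw deg -15.15 F [-0.2 -0.2 -0.9] open mm 92.8 q6 -0.37 -> cm [0.15 0.08 2.57]
```

Emit:
{"op": "move_arm", "data": {
  "series": [
    [[0,0,0.5,0],[0,0,0.5,0],[0,0,0.5,0],[0,0,0.4,0]]
  ]
}}

```text
time: 20.15
ee_pos: [0.4414, -0.1763, 0.0232]
eef_rot: [0.21, 1.567, -0.205]
ft_force: [-1.4, 1.2, 1.1]
opening: 0.998
```

```bash
python3 - <<'E'
from h import *
go(D(-.178,-.001,.022))
c=bot.read_camera('scene'); save('l.png',cv2.resize(c['pixels'][150:250,140:280],None,fx=5,fy=5,interpolation=cv2.INTER_CUBIC))
E
```

```text
t20.15 tcp [ 0.4414 -0.1763  0.0232] jaw deg -15.15 F [-1.4  1.2  1.1] open mm 92.8 q6 -0.35 -> cm [0.12 0.04 0.64]
```

View pics/l.png

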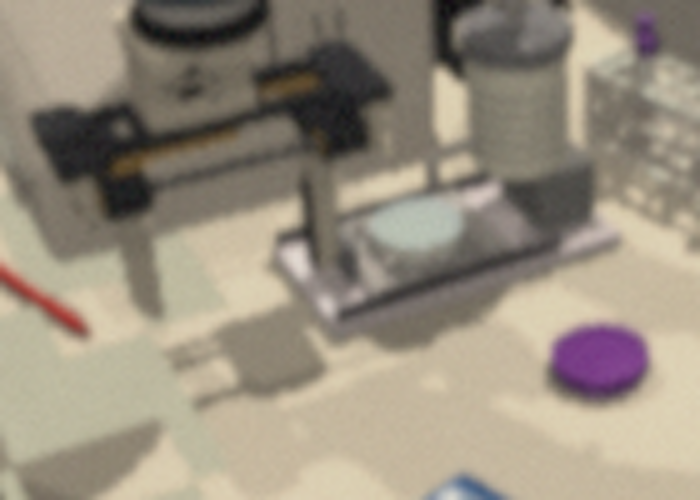

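The tray is moving in with the dish still seated at about (415,222), and the forward finger is on the tab. I'll keep pushing until the force rises.

Emit:
{"op": "move_arm", "data": {
  "series": [
    [[0,0,0.4,0],[0,0,0.4,0],[0,0,0.3,0]]
  ]
}}

```text
time: 20.5
ee_pos: [0.453, -0.1794, 0.0232]
eef_rot: [0.21, 1.567, -0.205]
ft_force: [-2.0, 1.1, 1.4]
opening: 0.996
```

Emit:
{"op": "move_arm", "data": {
  "series": [
    [[0,0,0.3,0],[0,0,0.3,0]]
  ]
}}

```text
time: 20.7
ee_pos: [0.4539, -0.1791, 0.0228]
eef_rot: [0.212, 1.578, -0.203]
ft_force: [-13.7, 1.7, 11.5]
opening: 0.998
```

Emit:
{"op": "move_arm", "data": {
  "series": [
    [[0,0,0.3,0],[0,0,0.3,0]]
  ]
}}

```text
time: 20.9
ee_pos: [0.4537, -0.1786, 0.0227]
eef_rot: [0.213, 1.591, -0.2]
ft_force: [-13.0, 1.6, 10.6]
opening: 0.999
```

Emit:
{"op": "move_arm", "data": {
  "series": [
    [[0,0,-0.5,0],[0,0,-1,0],[0,0,-1.5,0],[-1,0,-1.5,0],[-3,0,-1,0],[-4,0,0,0],[-4,0,0,0],[-4,0,0,0],[-4,0,0,0],[-3,0,0,0],[-2,0,0,0],[0,0,0,0]]
  ],
  "fingers": 0,
  "grip_force": 30
}}

```text
time: 22.1
ee_pos: [0.4038, -0.1667, 0.2839]
eef_rot: [0.211, 1.58, -0.204]
ft_force: [0.1, 0.1, 0.3]
opening: 0.026
```

```bash
python3 - <<'E'
from h import *
go([.62,-.222,.245])
for cam in ['scene','top']:
    c=bot.read_camera(cam); P=cloud(c); ok=c['range_z']>0
    for l in ['dish','tray_seat','tab_front','plunger_top','spout_tip']:
        print(cam,l,[(np.round(r['xyz'],3).tolist(),round(float(r['p']),2)) for r in bot.place_of(l,cam)][:2])
    X=(P[...,:2]-K)@[np.cos(A),np.sin(A)]; Y=(P[...,:2]-K)@[-np.sin(A),np.cos(A)]; z=P[...,2]
    m=ok&(z>.034)&(z<.047)&(X<-.1)&(X>-.24)&(abs(Y)<.04)
    if m.sum()>5: print('tab',m.sum(),np.percentile(X[m],[2,50,98]).round(4),np.percentile(Y[m],[2,50,98]).round(4))
    m=ok&(z>.192)&(z<.215)&(np.hypot(X,Y)<.035)
    if m.sum()>20: print('knob',m.sum(),(np.percentile(P[m],1,axis=0)+np.percentile(P[m],99,axis=0))/2,np.median(P[m],0))
print('pred seat home',D(-.06,0,.017),'tab',D(-.114,0,.03))
E
```

```text
t22.10 tcp [ 0.4038 -0.1667  0.2839] jaw deg -15.1 F [0.1 0.1 0.3] open mm 2.4 q6 -0.38 -> cm [ 3.45  0.28 22.39]
scene dish [([0.557, -0.361, -0.0], 0.65), ([0.569, -0.205, 0.02], 0.52)]
scene tray_seat [([0.566, -0.211, 0.016], 0.62)]
scene tab_front [([0.515, -0.194, 0.032], 0.49)]
scene plunger_top [([0.621, -0.225, 0.206], 0.48)]
scene spout_tip [([0.563, -0.208, 0.051], 0.93)]
tab 28 [-0.1109 -0.1069 -0.102 ] [-0.0225 -0.004   0.0183]
knob 101 [ 0.6227838  -0.22484666  0.20013407] [ 0.61800482 -0.22919386  0.20251626]
top dish [([0.557, -0.361, 0.001], 0.9), ([0.562, -0.203, 0.019], 0.63)]
top tray_seat [([0.566, -0.208, 0.016], 0.68), ([0.578, -0.547, 0.0], 0.47)]
top tab_front [([0.511, -0.194, 0.032], 0.63)]
top plunger_top [([0.624, -0.223, 0.207], 0.56), ([0.567, -0.208, 0.019], 0.34)]
top spout_tip [([0.567, -0.208, 0.055], 0.78)]
tab 66 [-0.1134 -0.1098 -0.1056] [-0.0209 -0.0008  0.0203]
knob 346 [ 0.62067    -0.22185809  0.20526923] [ 0.62029412 -0.22210905  0.20507859]
pred seat home [ 0.5619906  -0.20667325  0.017     ] tab [ 0.50978213 -0.19287918  0.03      ]
```

The tray is home: the tab centre is 110 mm in front of the axis and the seat lies under the spout tip. On to the plunger.

Emit:
{"op": "move_arm", "data": {
  "series": [
    [[0,0,1,0],[0,0,2,0],[0,0,3,0],[0,0,3,0],[0,0,3,0],[0,0,3,0],[0,0,3,0],[0,0.2,2.5,0],[0,0,1.5,0],[0,0,0,0],[0,0,0,0]]
  ]
}}

```text
time: 23.8
ee_pos: [0.6299, -0.2239, 0.2698]
eef_rot: [0.215, 1.587, -0.202]
ft_force: [-0.3, -0.6, -0.8]
opening: 0.008
```

```bash
python3 - <<'E'
from h import *
go([.6215,-.223,.215])
E
```

```text
t23.80 tcp [ 0.6299 -0.2239  0.2698] jaw deg -15.15 F [-0.3 -0.6 -0.8] open mm 0.7 q6 -0.24 -> cm [ 5.5  -0.16 -0.69]
```

Emit:
{"op": "move_arm", "data": {
  "series": [
    [[0,-0.1,-0.6,0],[1,0,0,0],[1.5,0,0,0],[1.5,0,0,0],[0,0,0,0],[0,0,0,0]]
  ]
}}

```text
time: 24.4
ee_pos: [0.6186, -0.2218, 0.2293]
eef_rot: [0.215, 1.586, -0.203]
ft_force: [0.6, -0.2, 0.0]
opening: 0.008
```

```bash
python3 - <<'E'
from h import *
go([.6215,-.223,.205])
E
```

```text
t24.40 tcp [ 0.6186 -0.2218  0.2293] jaw deg -15.21 F [ 0.6 -0.2  0. ] open mm 0.7 q6 -0.25 -> cm [ 2.42 -0.05  0.37]
```

Emit:
{"op": "move_arm", "data": {
  "series": [
    [[0.5,0,0.2,0],[0.7,0,0,0],[0.6,0,0,0],[0.3,0,0,0],[0.3,0,0,0],[0,0,0,0]]
  ]
}}

```text
time: 25.0
ee_pos: [0.6206, -0.2226, 0.2056]
eef_rot: [0.214, 1.582, -0.204]
ft_force: [0.2, 0.7, 0.5]
opening: 0.002
```

Emit:
{"op": "move_arm", "data": {
  "series": [
    [[0.3,0,0,0],[0.3,0,0,0],[0,0,0,0]]
  ]
}}

```text
time: 25.3
ee_pos: [0.6208, -0.2227, 0.2006]
eef_rot: [0.214, 1.581, -0.205]
ft_force: [-1.4, 1.1, 3.1]
opening: 0.009
```

Emit:
{"op": "move_arm", "data": {
  "series": [
    [[0.3,0,0,0],[0.3,0,0,0],[0,0,0,0]]
  ]
}}

```text
time: 25.6
ee_pos: [0.6208, -0.2227, 0.1953]
eef_rot: [0.213, 1.58, -0.205]
ft_force: [-1.2, 0.1, 3.9]
opening: 0.002
```

```bash
python3 - <<'E'
from h import *
go([.6215,-.223,.193])
E
```

```text
t25.60 tcp [ 0.6208 -0.2227  0.1953] jaw deg -15.22 F [-1.2  0.1  3.9] open mm 0.2 q6 -0.25 -> cm [ 0.23 -0.01  0.08]
```

Emit:
{"op": "move_arm", "data": {
  "series": [
    [[0.2,0,0,0],[0.1,0,0,0]]
  ]
}}

```text
time: 25.8
ee_pos: [0.6209, -0.2227, 0.1929]
eef_rot: [0.213, 1.579, -0.205]
ft_force: [-2.2, 1.4, 6.3]
opening: 0.005
```

Emit:
{"op": "move_arm", "data": {
  "series": [
    [[0.1,0,0,0],[0.1,0,0,0]]
  ]
}}

```text
time: 26.0
ee_pos: [0.6209, -0.2227, 0.1929]
eef_rot: [0.212, 1.578, -0.206]
ft_force: [-2.4, 1.3, 7.8]
opening: 0.009
```

Emit:
{"op": "move_arm", "data": {
  "series": [
    [[0.1,0,0,0],[0.1,0,0,0]]
  ]
}}

```text
time: 26.2
ee_pos: [0.6209, -0.2227, 0.1929]
eef_rot: [0.211, 1.576, -0.206]
ft_force: [-2.8, 1.3, 8.4]
opening: 0.008
```

Emit:
{"op": "move_arm", "data": {
  "series": [
    [[0.1,0,0,0],[0.1,0,0,0]]
  ]
}}

```text
time: 26.4
ee_pos: [0.6209, -0.2227, 0.1929]
eef_rot: [0.211, 1.575, -0.207]
ft_force: [-2.9, 0.5, 7.9]
opening: 0.006
```

Emit:
{"op": "move_arm", "data": {
  "series": [
    [[0.2,0,0,0]]
  ]
}}

```text
time: 26.5
ee_pos: [0.6209, -0.2227, 0.1928]
eef_rot: [0.21, 1.573, -0.207]
ft_force: [-5.8, 2.7, 16.0]
opening: 0.002
```

Emit:
{"op": "move_arm", "data": {
  "series": [
    [[0.2,0,0,0],[0.2,0,0,0]]
  ]
}}

```text
time: 26.7
ee_pos: [0.6209, -0.2227, 0.1928]
eef_rot: [0.209, 1.57, -0.208]
ft_force: [-4.0, 1.2, 12.4]
opening: 0.006
```

Emit:
{"op": "move_arm", "data": {
  "series": [
    [[0.25,0,0,0],[0.28,0,0,0]]
  ]
}}

```text
time: 26.9
ee_pos: [0.6209, -0.2227, 0.1928]
eef_rot: [0.207, 1.567, -0.209]
ft_force: [-6.6, 1.9, 17.5]
opening: 0.004
```

Emit:
{"op": "move_arm", "data": {
  "series": [
    [[0.28,0,0,0]]
  ]
}}

```text
time: 27.0
ee_pos: [0.6209, -0.2227, 0.1928]
eef_rot: [0.206, 1.565, -0.21]
ft_force: [-5.8, 2.4, 15.8]
opening: 0.004
```

Emit:
{"op": "move_arm", "data": {
  "series": [
    [[0.28,0,0,0],[0.28,0,0,0]]
  ]
}}

```text
time: 27.2
ee_pos: [0.6209, -0.2227, 0.1928]
eef_rot: [0.204, 1.561, -0.211]
ft_force: [-5.8, 2.8, 15.8]
opening: 0.008
```

Emit:
{"op": "move_arm", "data": {
  "series": [
    [[0.28,0,0,0],[0.28,0,0,0]]
  ]
}}

```text
time: 27.4
ee_pos: [0.6209, -0.2227, 0.1928]
eef_rot: [0.202, 1.557, -0.212]
ft_force: [-5.5, 3.0, 15.4]
opening: 0.008
```

Emit:
{"op": "move_arm", "data": {
  "series": [
    [[0.28,0,0,0],[0.28,0,0,0]]
  ]
}}

```text
time: 27.6
ee_pos: [0.6209, -0.2227, 0.1927]
eef_rot: [0.2, 1.553, -0.213]
ft_force: [-5.7, 2.6, 17.1]
opening: 0.008
```

Emit:
{"op": "move_arm", "data": {
  "series": [
    [[0.28,0,0,0],[0.28,0,0,0]]
  ]
}}

```text
time: 27.8
ee_pos: [0.6209, -0.2227, 0.1928]
eef_rot: [0.198, 1.549, -0.215]
ft_force: [-5.7, 2.7, 16.5]
opening: 0.007
```

Emit:
{"op": "move_arm", "data": {
  "series": [
    [[0.31,0,0,0],[0.31,0,0,0],[0.31,0,0,0],[0.31,0,0,0],[0.31,0,0,0],[0.31,0,0,0],[0.31,0,0,0]]
  ]
}}

```text
time: 28.5
ee_pos: [0.6209, -0.2227, 0.1927]
eef_rot: [0.191, 1.534, -0.219]
ft_force: [-5.5, 3.1, 18.0]
opening: 0.007
```

```bash
python3 - <<'E'
from h import *
fs=[]
for i in range(4):
    c=bot.read_camera('scene'); s=bot.get_state(); fs.append((round(s['time'],2),s['ft_force'].round(1).tolist(),s['ee_pos'].round(4).tolist()))
print(*fs,sep='\n')
print(bot.place_of('plunger_top','scene')[:1])
save('m.png',cv2.resize(c['pixels'][100:210,190:310],None,fx=6,fy=5.4,interpolation=cv2.INTER_CUBIC))
E
```

```text
(28.55, [-5.4, 3.1, 17.6], [0.6209, -0.2228, 0.1927])
(28.6, [-6.1, 2.6, 17.5], [0.6209, -0.2227, 0.1927])
(28.65, [-6.6, 3.0, 17.8], [0.6209, -0.2227, 0.1927])
(28.7, [-7.1, 2.7, 17.3], [0.6209, -0.2227, 0.1927])
[{'xyz': [0.6225, -0.2246, 0.1906], 'p': 0.66}]
```

View pics/m.png

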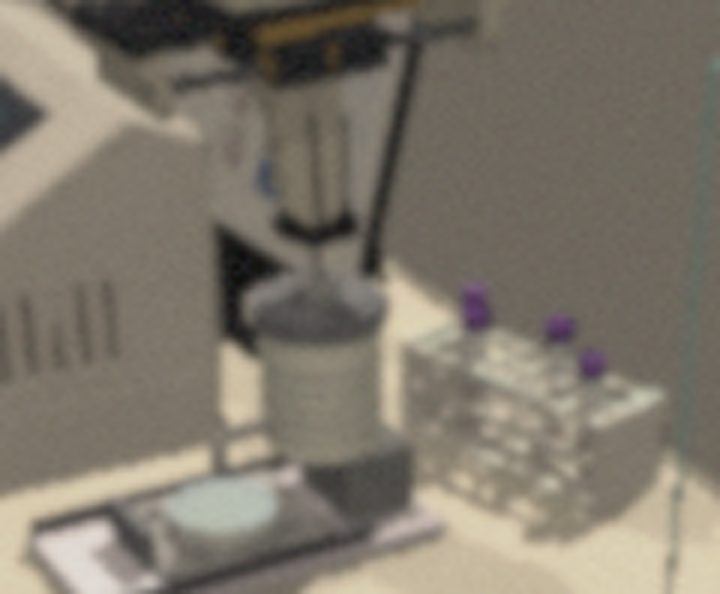

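The fingers press the knob at (317,225), the ring sits on the cap at about (318,285), and the dish is under the spout at (220,503). Releasing upwards.

Emit:
{"op": "move_arm", "data": {
  "series": [
    [[-0.3,0,0,0],[-0.5,0,0,0],[-0.5,0,0,0],[-1,0,0,0],[-2,0,0,0],[-3,0,0,0],[-2,0,0,0],[0,0,0,0]]
  ]
}}

```text
time: 29.55
ee_pos: [0.6182, -0.2204, 0.2875]
eef_rot: [0.193, 1.538, -0.218]
ft_force: [0.8, 0.1, 0.3]
opening: 0.008
```

Emit:
{"op": "move_arm", "data": {
  "series": [
    [[0,0,-2,0],[0,0,-3,0],[0,0,-3,0],[0,0,-3,0],[0,0,-2,0],[0,0,0,0]]
  ]
}}

```text
time: 30.15
ee_pos: [0.4868, -0.1844, 0.2755]
eef_rot: [0.196, 1.548, -0.214]
ft_force: [0.7, -0.7, -0.2]
opening: 0.006
```

```bash
python3 - <<'E'
from h import *
go([.5,-.2,.3])
for cam in ['scene','top']:
    c=bot.read_camera(cam); P=cloud(c); ok=c['range_z']>0
    for l in ['dish','tray_seat','tab_front','plunger_top','spout_tip','cartridge_box','dropper_bottle','cup']:
        print(cam,l,[(np.round(r['xyz'],3).tolist(),round(float(r['p']),2)) for r in bot.place_of(l,cam)][:2])
    X=(P[...,:2]-K)@[np.cos(A),np.sin(A)]; Y=(P[...,:2]-K)@[-np.sin(A),np.cos(A)]; z=P[...,2]
    m=ok&(z>.034)&(z<.047)&(X<-.1)&(X>-.24)&(abs(Y)<.04)
    if m.sum()>5: print('tab',m.sum(),np.percentile(X[m],[2,50,98]).round(4))
    m=ok&(z>.18)&(z<.215)&(np.hypot(X,Y)<.03)
    if m.sum()>20: print('knob',m.sum(),np.percentile(z[m],[50,90]))
E
```

```text
t30.15 tcp [ 0.4868 -0.1844  0.2755] jaw deg -15.01 F [ 0.7 -0.7 -0.2] open mm 0.6 q6 -0.31 -> cm [-2.41 -1.19  1.71]
scene dish [([0.557, -0.361, -0.003], 0.68), ([0.576, -0.548, -0.0], 0.66)]
scene tray_seat [([0.565, -0.21, 0.018], 0.78)]
scene tab_front [([0.513, -0.195, 0.031], 0.85)]
scene plunger_top [([0.624, -0.225, 0.204], 0.54)]
scene spout_tip [([0.563, -0.208, 0.05], 0.96), ([0.565, -0.212, 0.013], 0.56)]
scene cartridge_box [([0.384, -0.428, 0.003], 0.92)]
scene dropper_bottle [([0.432, -0.595, 0.001], 0.6)]
scene cup [([0.575, -0.549, 0.001], 0.69), ([0.624, -0.222, 0.207], 0.63)]
tab 28 [-0.1104 -0.107  -0.1029]
knob 109 [0.20219358 0.20364125]
top dish [([0.553, -0.359, 0.002], 0.69), ([0.625, -0.225, 0.002], 0.47)]
top tray_seat [([0.568, -0.207, 0.016], 0.55), ([0.562, -0.204, 0.02], 0.23)]
top tab_front [([0.513, -0.196, 0.034], 0.79)]
top plunger_top [([0.624, -0.224, 0.205], 0.81)]
top spout_tip [([0.568, -0.208, 0.052], 0.57)]
top cartridge_box [([0.387, -0.43, 0.0], 0.76)]
top dropper_bottle [([0.43, -0.598, -0.002], 0.48)]
top cup [([0.58, -0.546, -0.002], 0.87), ([0.566, -0.209, 0.052], 0.24)]
tab 64 [-0.1133 -0.1094 -0.1057]
knob 346 [0.20533526 0.20725543]
```

The plunger is back up at 205 mm, the tray is home, and the bystanders have not moved. I'll hand it in.

```bash
python3 -c "
from bench import bot; print(bot.job_done())"
```

```text
the job is handed in; nothing more can be done
None
```

The job is done and handed in at about 30 s of the 72 s allowed.

- **Dish:** I set the clear dish flat between the tray's four pins, dropping it the last 2–3 mm. Its top measured about 29 mm, as it should. To make room for the gripper beside the tall instrument, I first pulled the tray about 20 mm further out by its tab.
- **Tray:** I pushed it in until it stopped, at about 13 N. The tab centre then measured 110 mm in front of the plunger's axis, which is fully home, with the dish under the spout.
- **Plunger:** The ring bottomed after about 12 mm. I held it there for about 1.8 s. The readings were 15–18 N, with about 6 N of sideways force as well. I only read the force at the end of each move, so brief changes in between are not recorded.
- **Last checks:** The plunger was back up at 205 mm and the tray was still home. The carton, bottle and cup were within about 4 mm of where they were first seen, which is the measuring error. The robot was touching nothing.
- **Check that failed:** In the very last pictures the network did not report the dish under the spout, only the purple look-alike and some false finds. It had reported the dish there before the press, and the picture during the press showed it there.

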